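# Empty the battery tester, pack and clamp the battery case

### The job

The battery tester has finished: take every pack out of its tray, lay all the blue (good) packs inside the white case and set the red (failed) pack on the mat midway between the dark steel pot with the brass top and the amber jar with the white cap. When the blue packs are all in, close the case's yellow lid completely, and only then swing the red-tipped clamp down onto the lid. Also push the empty tester tray fully home, and do not disturb the other things on the bench.

Things in the scene. Friction and masses are not known exactly. Their poses are not given: they have to be found in the camera images.
- pack1: Blue battery pack, a block 50 x 32 x 26 mm (its x, y, z axes), 50 to 105 g, white paper label on top (+z), brass contacts on its +x end; origin at the middle of the block. At the start it lies flat in the tester's tray; one of the four blue packs may be absent.
- pack2: Blue battery pack, a block 50 x 32 x 26 mm (its x, y, z axes), 50 to 105 g, white paper label on top (+z), brass contacts on its +x end; origin at the middle of the block. At the start it lies flat in the tester's tray; one of the four blue packs may be absent.
- pack3: Blue battery pack, a block 50 x 32 x 26 mm (its x, y, z axes), 50 to 105 g, white paper label on top (+z), brass contacts on its +x end; origin at the middle of the block. At the start it lies flat in the tester's tray; one of the four blue packs may be absent.
- pack4: Blue battery pack, a block 50 x 32 x 26 mm (its x, y, z axes), 50 to 105 g, white paper label on top (+z), brass contacts on its +x end; origin at the middle of the block. At the start it lies flat in the tester's tray; one of the four blue packs may be absent.
- reject: Red (failed) battery pack, a block 50 x 32 x 26 mm (its x, y, z axes), 50 to 105 g, white paper label on top (+z), brass contacts on its +x end; origin at the middle of the block. At the start it lies flat in the tester's tray; always present.
- tester: Battery tester, grey low front part (250 mm deep, 310 mm wide, 70 mm high) with a blue console on it (to 160 mm high, starting 90 mm behind the front face). Fixed. Origin on the bench under the middle of the front face; its -x axis points out of the front, the way the tray slides out; y along the face.
- tray (a joint): Tester tray (grey, open on top; inside 211 mm along the slide, 252 mm across; floor top 8 mm above the bench, rims 20 mm above the bench). Slide opening in m: 0 = fully home, starts about 0.205 to 0.22; stays where it is left, about 2 N plus some damping to push.
- tray_front (a point): Middle of the foremost edge of the steel pull lip on the tray's black front panel, 43 mm above the bench. The lip is 120 mm wide, 7 mm thick and stands 12 mm out from the panel (panel 270 mm wide, 8 mm thick, its face from 5 to 47 mm above the bench). Moves with the tray.
- case: White open case, outside 190 (x) x 220 (y) x 60 mm high, walls and floor 6 mm. Fixed. Origin at the centre of its underside. The lid is hinged along its +x wall; the clamp stands outside its -x wall at y = -55 mm.
- lid (a joint): Yellow case lid, 190 x 220 x 8 mm with a black knob in the middle of its outer face 160 mm from the hinge (knob radius 14 mm, 43 mm tall). Angle in rad: 0 = shut, starts open at about 1.7 to 1.9 (past upright, leaning away from the case). Stiff hinge: it stays where it is left, about 2 to 3 N at 130 mm from the hinge.
- lid_hinge (a point): On the lid's hinge line, at the middle of the case's +x wall, 60 mm above the bench, level with the underside of the shut lid. The hinge line runs along the case's y axis; the shut lid extends from it in the case's -x direction.
- clamp (a joint): Hold-down clamp, a steel bar 18 mm wide and 8 mm thick with a red tip, reaching 88 mm from its pivot; tip 22 mm wide. Angle in rad: 0 = lying level over the shut lid, starts at about 1.6 to 1.9 (upright or leaning away from the case). Swings in the case's x-z plane, stays where it is left, about 2 N at the tip.
- clamp_pivot (a point): Pivot of the clamp, 78 mm above the bench, 106 mm from the case's centre along its -x axis and at case y = -55 mm; at 0 the bar points from here along the case's +x.
- clamp_tip (a point): Middle of the outer face of the red tip (the upper face when the clamp is down), 72 mm from the pivot along the bar and 10 mm off the bar's centre line.
- pot: Dark steel tip-cleaner pot with a brass top, 60 mm across, 54 mm high, fixed to the bench. Origin at the centre of its underside; its x axis points to the jar.
- jar: Amber jar with a white cap, 52 mm across, 50 mm high, fixed, 220 mm from the pot. Origin at the centre of its underside.
- driver: Bystander: orange-handled screwdriver, lying or standing loose on the bench; leave alone.
- brush: Bystander: small brush, lying or standing loose on the bench; leave alone.
- tape: Bystander: yellow tape roll, lying or standing loose on the bench; leave alone.
- phone: Bystander: opened phone, lying or standing loose on the bench; leave alone.
- paste: Bystander: small paste jar, lying or standing loose on the bench; leave alone.
- flask: Bystander: little bottle with red cap, lying or standing loose on the bench; leave alone.

How it is judged:
On the way, in this order (a step that is already met when the one before it is completed fails the run):
1. all blue packs lie inside the case while its lid is open (x of pack1 in the frame of case between -0.09 and 0.09 m and y of pack1 in the frame of case between -0.105 and 0.105 m and z of pack1 in the frame of case between 0 and 0.055 m and x of pack2 in the frame of case between -0.09 and 0.09 m and y of pack2 in the frame of case between -0.105 and 0.105 m and z of pack2 in the frame of case between 0 and 0.055 m and x of pack3 in the frame of case between -0.09 and 0.09 m and y of pack3 in the frame of case between -0.105 and 0.105 m and z of pack3 in the frame of case between 0 and 0.055 m and x of pack4 in the frame of case between -0.09 and 0.09 m and y of pack4 in the frame of case between -0.105 and 0.105 m and z of pack4 in the frame of case between 0 and 0.055 m and value of joint lid above 0.8 rad), for 0.2 s.
2. the lid is shut, the clamp still up (x of pack1 in the frame of case between -0.09 and 0.09 m and y of pack1 in the frame of case between -0.105 and 0.105 m and z of pack1 in the frame of case between 0 and 0.055 m and x of pack2 in the frame of case between -0.09 and 0.09 m and y of pack2 in the frame of case between -0.105 and 0.105 m and z of pack2 in the frame of case between 0 and 0.055 m and x of pack3 in the frame of case between -0.09 and 0.09 m and y of pack3 in the frame of case between -0.105 and 0.105 m and z of pack3 in the frame of case between 0 and 0.055 m and x of pack4 in the frame of case between -0.09 and 0.09 m and y of pack4 in the frame of case between -0.105 and 0.105 m and z of pack4 in the frame of case between 0 and 0.055 m and value of joint lid below 0.05 rad and value of joint clamp above 0.6 rad), for 0.2 s.
3. the clamp is down on the shut lid (value of joint lid below 0.05 rad and value of joint clamp below 0.1 rad), for 0.2 s.
At the end, for the whole second after the job is handed in: Blue packs all inside the case, lid within 0.05 rad of shut, clamp within 0.1 rad of down, tray within 8 mm of home; red pack on the mat (middle below 35 mm) within 25 mm along and 30 mm across of the midpoint between pot and jar; all at rest (all of step 3 and x of pack1 in the frame of case between -0.09 and 0.09 m and y of pack1 in the frame of case between -0.105 and 0.105 m and z of pack1 in the frame of case between 0 and 0.055 m and x of pack2 in the frame of case between -0.09 and 0.09 m and y of pack2 in the frame of case between -0.105 and 0.105 m and z of pack2 in the frame of case between 0 and 0.055 m and x of pack3 in the frame of case between -0.09 and 0.09 m and y of pack3 in the frame of case between -0.105 and 0.105 m and z of pack3 in the frame of case between 0 and 0.055 m and x of pack4 in the frame of case between -0.09 and 0.09 m and y of pack4 in the frame of case between -0.105 and 0.105 m and z of pack4 in the frame of case between 0 and 0.055 m and x of reject in the frame of pot between 0.085 and 0.135 m and y of reject in the frame of pot between -0.03 and 0.03 m and height (world z) of reject below 0.035 m and linear speed of each of pack1, pack2, pack3, pack4, reject below 0.03 m/s and value of joint tray below 0.008 m); the robot touches nothing.
It fails at once if a bystander (screwdriver, brush, tape, phone, paste jar or little bottle) is knocked more than 6 cm away (distance of any of driver, brush, tape, phone, paste, flask from where it was at the start of the episode above 0.06 m).
Of pack1, pack2, pack3, pack4 only 3 to 4 are there at a start; the rules pass over those that are not, and their reading is None.
At some moment in a run one of pack1, pack2, pack3, pack4, reject may be knocked a few centimetres aside while the robot is not near it.
Once in a run the grip may slacken for a moment while it holds something.
It also fails if it takes over 208 s, if anything falls off the work surface, if the arm or the gripper's body presses on something with over 40 N, if the wrist force passes 120 N, or if a joint passes its speed limit or range.

### The arm

A 6-joint arm with a two-finger parallel gripper is mounted at the origin on the work surface. World frame = base frame: x ahead of the robot, y to its left, z up, the work surface at z = 0. Lengths are in m, angles in rad, forces in N, time in s.
With the tool pointing down it reaches from about 0.375 to 0.9 m from the base axis. Payload 3.1 kg.
Tool frame: the origin (TCP) lies at the very end of the fingers, on their centre line; the grasp point (between the pads) lies 19 mm behind it; z points along the fingers, y is the line along which they close (so a half turn about z gives the same grasp; the last joint's range is limited). The gripper opens to 85 mm and grips with 20 to 120 N. Pads are 22 mm wide; open, the fingers measure 114 mm over their backs; the gripper's body (76 mm by 85 mm) begins 54 mm behind the grasp point. The pads swing forward as they close: fully open they stand 13 mm farther back than shut.
Start: joints at [-0.178, 0.527, 1.433, -0, 1.181, -0.178], TCP at [0.625, 0, 0.231] pointing down, gripper open.
Joint ranges: [-3.08, 3.08], [-0.75, 2.2], [0.22, 2.44], [-1.43, 4.57], [0, 2.65], [-2.85, 2.85]. Speed limits (rad/s): [2.79, 2.79, 3.14, 3.14, 3.14, 3.14].

### API

Orientations are given as a unit quaternion [x, y, z, w].
In Python, from station import telemetry, snapshot, ticket gives the robot as it stands.
- The arm moves only by the tool move_arm, never from a script. Its argument "commands" is text: rows parted by semicolons, each of 7 numbers parted by spaces: the shift along the tool's x, y, z in mm, then the turn, a rotation vector about the tool's x, y, z in degrees, then the opening, from -1 (shut) to 1 (fully open). A call has exactly 5 rows; each row is the pose to reach, as a shift and turn from the pose commanded when the call began, along the tool's axes at that moment; what a row does not reach only later rows make up. A row lasts 1/8 s, in which the tool goes at most 62.5 mm and 10.7 degrees, less where a joint would pass 70% of its speed; a pose out of reach is approached as far as the arm can. A call with a gripper value outside its range is refused whole. The fingers move at their own pace and stop on an object; "grip_force" is the grip in N (left out, the last holds). Time passes only in rows, so rows that repeat a pose let the fingers close, or fill a call up. It gives the time, the measured TCP pose, the force, the opening and the grip force at its end, in the units of the state.
- telemetry.sense(): the state, without advancing time (a new reading comes with each control period).
- snapshot(name): name is "scene" or "side" or "wrist"; returns a dict with "image" (384x512x3 uint8, red, green, blue), "fx", "fy", "cx", "cy" (pixels), "k1" (the pictures are not rectified: a ray, as slopes to the right and down, at radius r is drawn at 1 + k1 r^2 times it, then the intrinsics apply), "pose" (4x4, takes a point from camera to world coordinates). Camera axes: x right, y down, z forward; pixel columns grow to the right and rows downward; lengths in m; the calibration is good to about 2 mm. A picture is of the moment at which its call begins. There is no depth.
- ticket.sign_off(): hands the job in; it is judged then, once.
The state is a dict: "t": time; "q": joint angles; "qd": joint speeds; "tau": joint torques, N m; "tcp_pos": TCP position; "tool_rot": TCP orientation; "force": force on the tool from outside, world axes, zero at the start; "ft_torque": the same for the moment, N m; "finger_gap": opening from 0.0 (shut) to 1.0 (fully open); "gripper_force": force on a finger pad.
Only numpy, scipy, OpenCV 4.12 (cv2) and the standard library are available. Lean on these libraries where they do the work, as an engineer would, in place of code of your own. Each camera call takes 0.05 s, during which the arm holds its last target. There are 200 camera calls.

## Working session

There is one attempt and no reset: what is moved stays moved. The work goes in short steps, Python scripts to look and compute and a tool call to move; the robot and the scene stay as the last step left them, time stands still between calls to the robot, and variables do not carry over. Pictures are saved under pics/ and viewed, at most 16 in all, crops included, and the job is handed in when it is done.

Besides the shell and the picture viewer there is one more tool, called after ">>>" as name(argument=value, ...) on one line, values as JSON. move_arm: Moves the arm, as the interface text tells. Its arguments: {"type":"object","properties":{"commands":{"type":"string"},"grip_force":{"type":"number"}},"required":["commands"]}

```bash
mkdir -p pics; ls; python3 - <<'E'
from station import telemetry, snapshot
import cv2,numpy as np,pickle
d={}
for n in("scene","side","wrist"):
    s=snapshot(n);d[n]=s
    print(n,s['fx'],s['fy'],s['cx'],s['cy'],s['k1'],np.round(s['pose'],4).tolist())
    cv2.imwrite(f'pics/{n}0.png',cv2.resize(s['image'][:,:,::-1],(800,600),interpolation=cv2.INTER_CUBIC))
pickle.dump(d,open('s0.pkl','wb'))
print(telemetry.sense())
E
```

```text
pics
scene 390.089165391048 390.089165391048 261.98460440451163 185.04267296643695 -0.02660739444236494 [[0.7989, 0.4994, -0.3352, 0.9365], [0.6014, -0.657, 0.4546, -0.4945], [0.0068, -0.5648, -0.8252, 0.9455], [0.0, 0.0, 0.0, 1.0]]
side 407.5470969718951 407.5470969718951 268.80499139721496 181.70231579370304 0.030817970536914575 [[-0.9933, -0.0776, 0.0853, 0.487], [-0.1148, 0.7348, -0.6685, 0.8727], [-0.0107, -0.6739, -0.7388, 1.0622], [0.0, 0.0, 0.0, 1.0]]
wrist 340.5478832190345 340.5478832190345 254.87375355262105 193.4668790492842 -0.019478002078007123 [[1.0, -0.0007, -0.0023, 0.6237], [-0.0013, -0.95, -0.3122, 0.0799], [-0.002, 0.3122, -0.95, 0.3729], [0.0, 0.0, 0.0, 1.0]]
{'t': 0.15, 'q': array([-1.78524349e-01,  5.28261797e-01,  1.43362461e+00, -4.38861935e-06,
        1.18139576e+00, -1.78508844e-01]), 'qd': array([ 0.00040095, -0.00315694, -0.00176182, -0.00082169,  0.00010188,
       -0.00083615]), 'tau': array([ 1.17890530e-03, -4.42742836e+01, -1.78276026e+01, -2.15643640e-04,
        5.61750654e-03, -9.84718270e-06]), 'tcp_pos': array([6.24444382e-01, 1.13280600e-04, 2.30547492e-01]), 'tool_rot': array([ 7.07111420e-01,  7.07101637e-01, -4.83440618e-04, -6.92753859e-04]), 'force': array([ 0.41525653, -0.62402287,  0.14698672]), 'ft_torque': array([-0.04227643,  0.01747145,  0.03940793]), 'gripper_force': 0.0, 'finger_gap': 0.9977377444551535}
```

View pics/scene0.png

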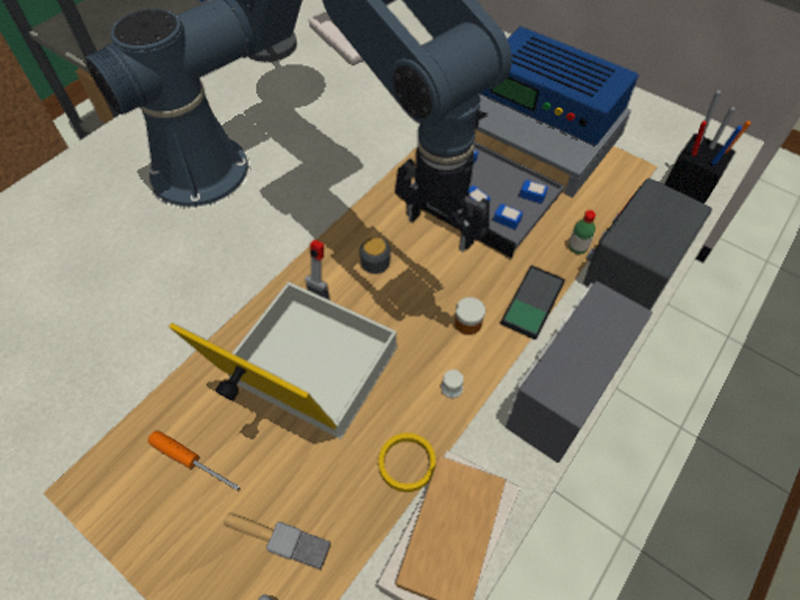

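View pics/side0.png

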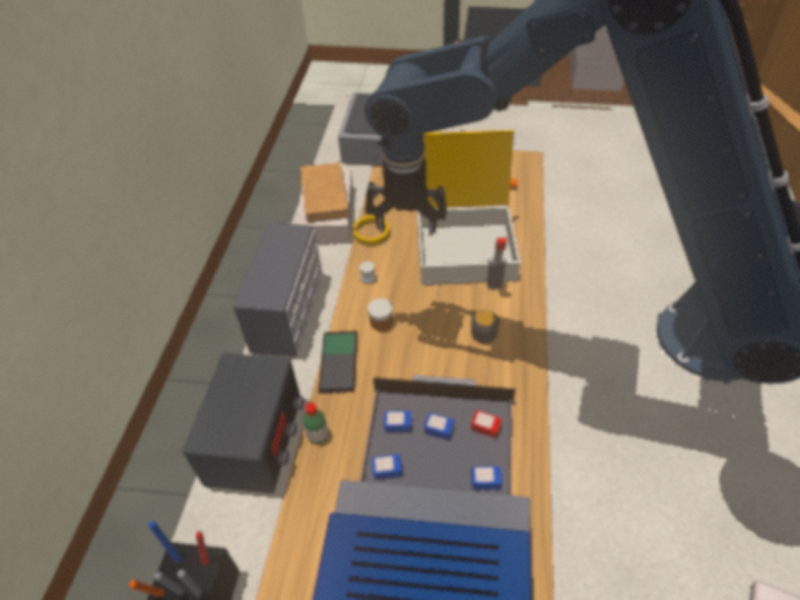

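The scene view shows the robot at upper left, the tray with packs at (510,210), pot (375,255), jar (468,315) and the open case at (315,350), with its lid on the lower-left wall. The side view shows the whole tray: blues at (397,421), (439,426), (387,466), (486,477) and red at (486,423). Next I'll enlarge both for measuring.

```bash
cat > h.py <<'E'
import numpy as np,cv2
def ray(s,px):
    u=(np.array(px,float)-[s['cx'],s['cy']])/[s['fx'],s['fy']]
    v=u.copy()
    for _ in range(20): v=u/(1+s['k1']*(v@v))
    P=s['pose'];return P[:3,3],P[:3,:3]@np.array([v[0],v[1],1])
def at(s,px,z):
    o,d=ray(s,px);return o+d*(z-o[2])/d[2]
def proj(s,p):
    P=s['pose'];c=P[:3,:3].T@(np.array(p)-P[:3,3]);v=c[:2]/c[2]
    return v*(1+s['k1']*(v@v))*[s['fx'],s['fy']]+[s['cx'],s['cy']]
def tri(obs):
    A=np.zeros((3,3));b=np.zeros(3)
    for s,px in obs:
        o,d=ray(s,px);d/=np.linalg.norm(d);M=np.eye(3)-np.outer(d,d);A+=M;b+=M@o
    return np.linalg.solve(A,b)
E
python3 - <<'E'
import pickle,cv2
d=pickle.load(open('s0.pkl','rb'))
def crop(n,x0,y0,w,h,k,f): cv2.imwrite('pics/'+f,cv2.resize(d[n]['image'][y0:y0+h,x0:x0+w,::-1],None,fx=k,fy=k,interpolation=cv2.INTER_CUBIC))
crop('side',222,232,130,94,6,'tray.png')
crop('side',225,80,125,144,4,'case.png')
crop('scene',100,130,220,150,3.6,'case2.png')
E
```

```text
(no output)
```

View pics/tray.png

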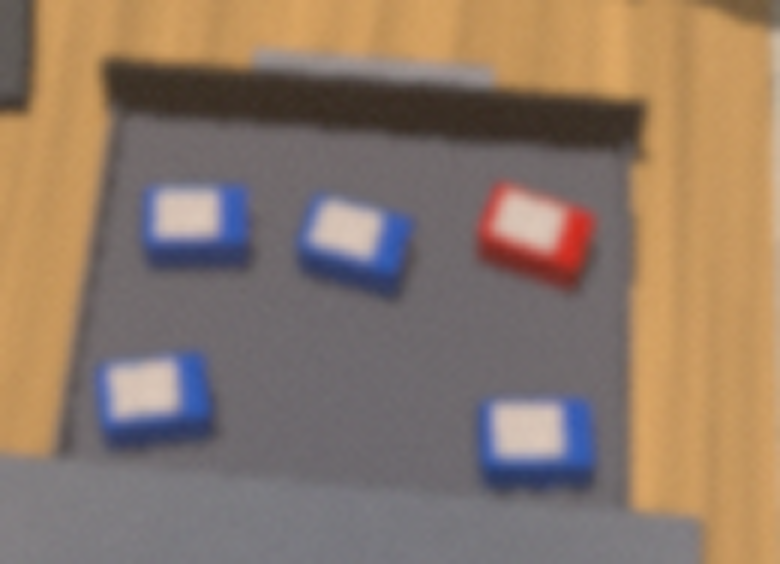

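View pics/case.png

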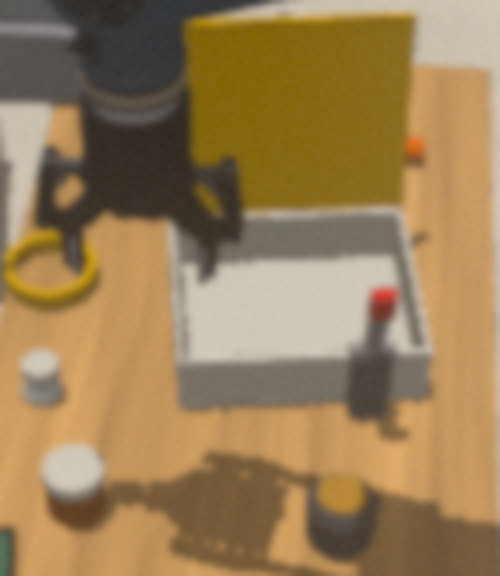

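View pics/case2.png

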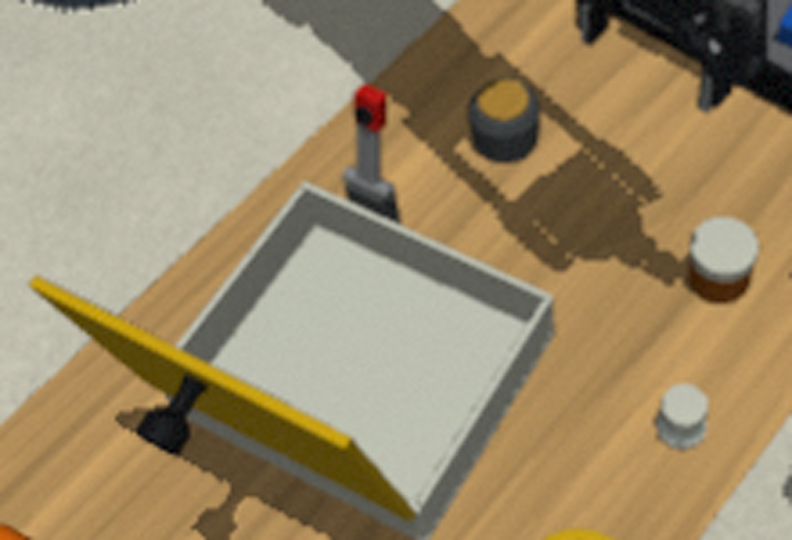

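The tray crop shows the pack-top corners, and the lip runs from (255,52) to (495,72). The case crops show the near rim corners at (178,363) and (432,352) in side and (552,298) and (305,185) in scene, with pot and jar tops clear. Now converting these to world positions.

```bash
python3 - <<'E'
import pickle,numpy as np
from h import *
np.set_printoptions(precision=4,suppress=True)
d=pickle.load(open('s0.pkl','rb'));S=d['side'];C=d['scene']
t=lambda p:(p[0]/6+222-.4,p[1]/6+232-.4)
k=lambda p:(p[0]/4+225-.4,p[1]/4+80-.4)
c=lambda p:(p[0]/3.6+100-.4,p[1]/3.6+130-.4)
for n,q in dict(A=[(145,186),(245,185),(249,240),(148,244)],B=[(318,195),(412,214),(397,270),(302,247)],R=[(500,182),(597,212),(580,264),(482,234)],D=[(100,358),(205,352),(212,410),(108,420)],E=[(480,400),(592,400),(595,460),(482,462)]).items():
    w=np.array([at(S,t(p),.034)[:2] for p in q])
    e=(w[1]-w[0]+w[2]-w[3])/2;f=(w[3]-w[0]+w[2]-w[1])/2
    print(n,w.mean(0),'len',np.linalg.norm(e),np.linalg.norm(f),'ang',np.degrees(np.arctan2(e[1],e[0])),np.degrees(np.arctan2(f[1],f[0])))
print('lip',at(S,t((255,52)),.043),at(S,t((495,72)),.043),'panel',at(S,t((105,62)),.047),at(S,t((642,102)),.047))
print('tester edge z.07',at(S,t((0,456)),.07),at(S,t((700,515)),.07))
for p in[(178,363),(432,352),(403,207),(170,212)]:print('rim side',at(S,k(p),.06))
for p in[(305,185),(552,298)]:print('rim scene',at(C,c(p),.06))
print('pot',at(S,k((342,494)),.054),at(C,c((504,100)),.054),'jar',at(S,k((74,470)),.05),at(C,c((722,244)),.05))
for n,a,b in[('tip',(383,298),(371,104)),('lidtopR',(413,15),(35,282)),('lidtopL',(187,22),(348,443))]:
    print(n,tri([(S,k(a)),(C,c(b))]))
E
```

```text
A [0.6086 0.2758] len 0.04797453957216171 0.03067857080963661 ang -172.20096258827755 101.12326225081407
B [0.5316 0.277 ] len 0.04602814950704249 0.029889193372589367 ang 172.16937932079873 81.14835410296821
R [0.446  0.2629] len 0.04794208514314601 0.02970549197360635 ang 166.6941843403994 76.30997300807287
D [0.6147 0.3648] len 0.047342678175193026 0.02953281387170626 ang -169.08068711677365 105.26755664249421
E [0.4425 0.3677] len 0.05010018774147487 0.028799986913211763 ang -173.0593072852636 94.7266010469521
lip [0.5914 0.1874 0.043 ] [0.4719 0.1863 0.043 ] panel [0.6641 0.204  0.047 ] [0.3999 0.1986 0.047 ]
tester edge z.07 [0.6718 0.4222 0.07  ] [0.3747 0.4154 0.07  ]
rim side [ 0.6077 -0.0865  0.06  ]
rim side [ 0.3927 -0.1222  0.06  ]
rim side [ 0.4216 -0.3095  0.06  ]
rim side [ 0.6375 -0.2803  0.06  ]
rim scene [ 0.3975 -0.1259  0.06  ]
rim scene [ 0.6102 -0.0905  0.06  ]
pot [0.4617 0.0383 0.054 ] [0.4639 0.0352 0.054 ] jar [0.6791 0.0328 0.05  ] [0.6801 0.0293 0.05  ]
tip [ 0.4421 -0.0848  0.154 ]
lidtopR [ 0.431  -0.3481  0.2434]
lidtopL [ 0.6339 -0.3146  0.2411]
```

>>> move_arm(commands="56 -25 0 0 0 10;112 -50 0 0 0 20;168 -75 0 0 0 30;224 -100 0 0 0 40;280 -125 0 0 0 50")

```text
invalid input
```

>>> move_arm(commands="0 0 0 0 0 10 0.5;0 0 0 0 0 20 0.5;0 0 0 0 0 30 0.5;0 0 0 0 0 40 0.5;0 0 0 0 0 40 0.5", grip_force=40)

```text
t: 0.78
tcp_pos: [0.6247, 0.0001, 0.2309]
tool_rot: [0.906, 0.424, -0.0, -0.0]
force: [0.5, 0.7, 0.6]
finger_gap: 0.752
gripper_force: 0.0
```

>>> move_arm(commands="27 -55 0 0 0 10 0.5;54 -110 0 0 0 20 0.5;80 -165 0 0 0 30 0.5;107 -221 0 0 0 40 0.5;134 -276 0 0 0 50 0.5")

```text
t: 1.4
tcp_pos: [0.5001, 0.2789, 0.2313]
tool_rot: [1.0, 0.003, 0.0, -0.0]
force: [1.2, 0.6, 0.3]
finger_gap: 0.751
gripper_force: 0.0
```

>>> move_arm(commands="0 0 0 0 0 0 0.5;0 0 0 0 0 0 0.5;0 0 0 0 0 0 0.5;0 0 0 0 0 0 0.5;0 0 0 0 0 0 0.5")

```text
t: 2.02
tcp_pos: [0.5016, 0.2764, 0.2313]
tool_rot: [1.0, 0.004, -0.0, 0.0]
force: [0.3, 0.9, 0.4]
finger_gap: 0.751
gripper_force: 0.0
```

```bash
cat >> h.py <<'E'
def shot(n,f,crop=None,k=1.5625):
    from station import snapshot
    import pickle
    s=snapshot(n);pickle.dump(s,open(f'pics/{f}.pkl','wb'));im=s['image'][:,:,::-1]
    if crop: x,y,w,h=crop;im=im[y:y+h,x:x+w]
    cv2.imwrite(f'pics/{f}.png',cv2.resize(im,None,fx=k,fy=k,interpolation=cv2.INTER_CUBIC));return s
def packs(s,zt,x0=-9,x1=9,y0=-9,y1=9):
    "pack label/body blobs: coloured+white label inside; returns top-face estimate by colour hull at height zt"
    hsv=cv2.cvtColor(s['image'],cv2.COLOR_RGB2HSV);out=[]
    for nm,m in(('blue',cv2.inRange(hsv,(105,130,60),(125,255,255))),('red',cv2.inRange(hsv,(0,150,80),(6,255,255))|cv2.inRange(hsv,(172,150,80),(180,255,255)))):
        for c in cv2.findContours(m,cv2.RETR_EXTERNAL,cv2.CHAIN_APPROX_NONE)[0]:
            if cv2.contourArea(cv2.convexHull(c))<200: continue
            w=np.array([at(s,p,zt)[:2] for p in c[:,0]]);
            (cx,cy),(a,b),g=cv2.minAreaRect((w*1000).astype(np.float32))
            if a<b: g+=90;a,b=b,a
            g=(g+90)%180-90
            if x0<cx/1000<x1 and y0<cy/1000<y1: out.append((nm,round(cx),round(cy),round(a),round(b),round(g,1)))
    return out
E
python3 -c "
from h import *;from station import telemetry
print({k:v for k,v in telemetry.sense().items() if k in('t','q','tcp_pos','tool_rot')})
for p in packs(shot('wrist','w1'),.034): print(p)"
```

```text
{'t': 2.025, 'q': array([ 3.08531832e-01,  4.57050810e-01,  1.56625544e+00, -4.70042735e-05,
        1.11833092e+00,  1.87217078e+00]), 'tcp_pos': array([0.50162902, 0.27636188, 0.23126959]), 'tool_rot': array([ 9.99993559e-01,  3.58895579e-03, -1.48844354e-05,  2.68445440e-05])}
('blue', 447, 364, 54, 36, 6.9)
('blue', 411, 543, 182, 32, -13.2)
('blue', 534, 277, 49, 30, -10.3)
('blue', 609, 275, 49, 31, 7.5)
('blue', 616, 363, 50, 34, 13.7)
('red', 431, 269, 29, 12, 65.2)
```

View pics/w1.png

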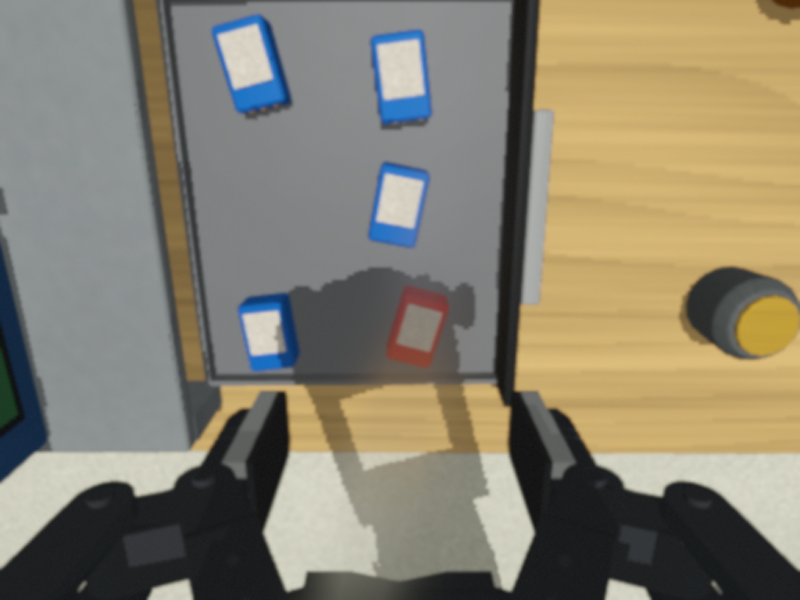

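The wrist picture confirms the side measurements: blues at (250,65), (400,78), (399,205) and (268,332), red at (418,326). Now picking the red pack.

>>> move_arm(commands="-28 6 40 0 0 7 0.5;-55 12.5 90 0 0 14 0.5;-55 12.5 140 0 0 14 0.5;-55 12.5 175 0 0 14 0.5;-55 12.5 185 0 0 14 0.5")

```text
t: 2.7
tcp_pos: [0.4452, 0.2637, 0.0445]
tool_rot: [0.993, -0.118, -0.002, 0.001]
force: [0.8, 0.2, -0.3]
finger_gap: 0.751
gripper_force: 0.0
```

>>> move_arm(commands="0 0 15 0 0 0 0.5;0 0 28 0 0 0 0.5;0 0 34 0 0 0 0.5;0 0 34 0 0 0 -0.7;0 0 34 0 0 0 -1", grip_force=40)

```text
t: 3.32
tcp_pos: [0.4465, 0.2645, 0.0129]
tool_rot: [0.993, -0.118, 0.0, -0.0]
force: [0.9, 0.8, 0.9]
finger_gap: 0.363
gripper_force: 39.5
```

>>> move_arm(commands="0 0 0 0 0 0 -1;0 0 0 0 0 0 -1;0 0 0 0 0 0 -1;0 0 -30 0 0 0 -1;0 0 -60 0 0 0 -1")

```text
t: 3.95
tcp_pos: [0.4456, 0.2641, 0.0723]
tool_rot: [0.993, -0.118, -0.001, 0.0]
force: [0.1, 0.3, -0.2]
finger_gap: 0.366
gripper_force: 39.6
```

>>> move_arm(commands="35 39 -20 0 0 -3 -1;70 78 -20 0 0 -6 -1;106 116 -20 0 0 -9 -1;141 155 -20 0 0 -12 -1;176 194 -20 0 0 -12 -1")

```text
t: 4.58
tcp_pos: [0.5723, 0.033, 0.0919]
tool_rot: [1.0, -0.013, -0.0, -0.0]
force: [0.6, -0.6, -0.6]
finger_gap: 0.365
gripper_force: 39.6
```

>>> move_arm(commands="0 0 20 0 0 0 -1;0 0 45 0 0 0 -1;0 0 70 0 0 0 -1;0 0 80 0 0 0 -1;0 0 80 0 0 0 -1")

```text
t: 5.2
tcp_pos: [0.5714, 0.0347, 0.0116]
tool_rot: [1.0, -0.013, -0.001, -0.0]
force: [-0.8, 0.7, -0.2]
finger_gap: 0.366
gripper_force: 39.7
```

>>> move_arm(commands="0 0 5 0 0 0 -1;0 0 5 0 0 0 -1;0 0 5 0 0 0 0.3;0 0 5 0 0 0 0.3;0 0 5 0 0 0 0.3")

```text
t: 5.82
tcp_pos: [0.5722, 0.0345, 0.0076]
tool_rot: [1.0, -0.013, 0.0, 0.0]
force: [0.8, 0.5, -0.9]
finger_gap: 0.65
gripper_force: 0.0
```

>>> move_arm(commands="0 0 -20 0 0 0 0.3;0 0 -80 0 0 0 0.3;0 0 -140 0 0 0 0.3;0 0 -150 0 0 0 0.5;0 0 -150 0 0 0 0.5")

```text
t: 6.45
tcp_pos: [0.5721, 0.0345, 0.158]
tool_rot: [1.0, -0.013, 0.001, 0.0]
force: [-0.4, 0.4, -0.8]
finger_gap: 0.749
gripper_force: 0.0
```

```bash
cat >> h.py <<'E'
def to(x,y,psi):
    "tool shift (mm) and turn (deg) to world x,y mm, tool-x heading psi deg"
    from station import telemetry
    t=telemetry.sense();p=t['tcp_pos']*1000;q=t['tool_rot'];a=2*np.arctan2(q[1],q[0])
    dx,dy=x-p[0],y-p[1]
    print('t',t['t'],'z',round(p[2],1),'psi',round(np.degrees(a),1),'gap',round(t['finger_gap'],2),'| tx %.1f ty %.1f turn %.1f'%(dx*np.cos(a)+dy*np.sin(a),dx*np.sin(a)-dy*np.cos(a),np.degrees(a)-psi))
E
python3 -c "
from h import *
s=shot('side','s1')
for z in(.034,.026): print(packs(s,z,.35,.75,-.4,.5))
to(533,277,-9.5)"
```

```text
[]
[]
t 6.5 z 156.6 psi -1.5 gap 0.75 | tx -44.6 ty -241.2 turn 8.0
```

>>> move_arm(commands="-9 -48 -10 0 0 2 0.5;-18 -96 -20 0 0 4 0.5;-27 -145 -30 0 0 6 0.5;-36 -193 -40 0 0 8 0.5;-45 -241 -50 0 0 8 0.5")

```text
t: 7.12
tcp_pos: [0.5316, 0.2777, 0.2047]
tool_rot: [0.997, -0.083, -0.003, 0.001]
force: [0.5, 0.5, 0.1]
finger_gap: 0.746
gripper_force: 0.0
```

```bash
sed -i 's/<200/<60/' h.py; python3 -c "
from h import *
print(packs(shot('wrist','w2'),.034))
s=shot('side','s2')
for z in(.034,.026): print(packs(s,z,.35,.75,-.4,.5))
to(533,277,-9.5)"
```

```text
[('blue', 448, 363, 57, 37, 8.6), ('blue', 450, 549, 120, 15, 0.6), ('blue', 536, 277, 50, 29, -10.4), ('blue', 617, 363, 49, 35, 14.1), ('blue', 609, 275, 49, 31, 7.5), ('red', 574, 54, 48, 30, 1.8)]
[('blue', 442, 372, 50, 34, 6.4), ('blue', 601, 373, 43, 24, 63.7)]
[('blue', 442, 368, 50, 34, 6.4), ('blue', 602, 369, 44, 24, 63.7)]
t 7.225 z 205.8 psi -9.2 gap 0.75 | tx 2.0 ty 3.6 turn 0.3
```

>>> move_arm(commands="4 3.5 50 0 0 0.5 0.5;4 3.5 105 0 0 0.5 0.5;4 3.5 150 0 0 0.5 0.5;4 3.5 180 0 0 0.5 0.5;4 3.5 193 0 0 0.5 0.5")

```text
t: 7.85
tcp_pos: [0.5341, 0.2708, 0.0104]
tool_rot: [0.996, -0.088, -0.004, 0.002]
force: [0.5, 0.9, 0.7]
finger_gap: 0.75
gripper_force: 0.0
```

>>> move_arm(commands="0 0 0 0 0 0 -0.5;0 0 0 0 0 0 -1;0 0 0 0 0 0 -1;0 0 0 0 0 0 -1;0 0 -20 0 0 0 -1")

```text
t: 8.48
tcp_pos: [0.5356, 0.2722, 0.0341]
tool_rot: [0.996, -0.087, -0.001, 0.001]
force: [0.6, 0.9, -0.7]
finger_gap: 0.361
gripper_force: 40.9
```

>>> move_arm(commands="0 0 -50 0 0 0 -1;0 0 -100 0 0 0 -1;0 0 -110 0 0 0 -1;0 0 -110 0 0 0 -1;0 0 -110 0 0 0 -1")

```text
t: 9.1
tcp_pos: [0.5355, 0.2722, 0.143]
tool_rot: [0.996, -0.087, -0.001, 0.001]
force: [-0.9, 0.1, -1.4]
finger_gap: 0.361
gripper_force: 41.0
```

```bash
cat >> h.py <<'E'
def cs(x,y):
    "case frame mm -> world mm"
    a=np.radians(9.4);return 516+x*np.sin(a)+y*np.cos(a),-200-x*np.cos(a)+y*np.sin(a)
E
python3 -c "
from h import *
print(cs(40,-50),cs(40,55),cs(-33,55),cs(-30,-50));to(*cs(40,-50),9.4)"
```

```text
(np.float64(473.20443040931644), np.float64(-247.62918457635988)) (np.float64(576.7945073780483), np.float64(-230.47995854098954)) (np.float64(564.8717121344098), np.float64(-158.46019074368078)) (np.float64(461.77161305240287), np.float64(-178.56913326387203))
t 9.1 z 143.0 psi -10.0 gap 0.36 | tx 29.1 ty 522.7 turn -19.4
```

>>> move_arm(commands="3 60 0 0 0 -4 -1;6 120 0 0 0 -8 -1;10 180 0 0 0 -12 -1;13 240 0 0 0 -16 -1;16 300 0 0 0 -19.4 -1")

```text
t: 9.72
tcp_pos: [0.499, -0.0272, 0.1427]
tool_rot: [0.997, 0.083, -0.002, -0.001]
force: [0.2, -0.2, -1.4]
finger_gap: 0.365
gripper_force: 41.0
```

```bash
python3 -c "
from h import *
print(packs(shot('wrist','w3'),.026));to(*cs(36,-50),9.4)"
```

```text
[('blue', 413, -66, 103, 31, 19.2), ('blue', 419, -13, 103, 22, -3.8), ('red', 326, -159, 26, 7, 20.5), ('red', 573, 32, 48, 32, -3.6)]
t 9.775 z 142.8 psi 9.3 gap 0.36 | tx -60.1 ty 202.5 turn -0.1
```

>>> move_arm(commands="-15 50 0 0 0 0 -1;-30 101 0 0 0 0 -1;-45 152 0 0 0 0 -1;-60 202 0 0 0 0 -1;-60 202 20 0 0 0 -1")

```text
t: 10.4
tcp_pos: [0.4749, -0.2395, 0.1239]
tool_rot: [0.997, 0.079, 0.001, 0.002]
force: [0.2, 0.8, -0.2]
finger_gap: 0.366
gripper_force: 41.0
```

>>> move_arm(commands="0 0 40 0 0 0 -1;0 0 70 0 0 0 -1;0 0 95 0 0 0 -1;0 0 107 0 0 0 -1;0 0 107 0 0 0 -1")

```text
t: 11.02
tcp_pos: [0.4733, -0.234, 0.016]
tool_rot: [0.997, 0.082, -0.001, -0.001]
force: [0.1, 0.3, -0.5]
finger_gap: 0.365
gripper_force: 41.0
```

>>> move_arm(commands="0 0 0 0 0 0 -1;0 0 0 0 0 0 0;0 0 0 0 0 0 0.2;0 0 -20 0 0 0 0.2;0 0 -60 0 0 0 0.2")

```text
t: 11.65
tcp_pos: [0.4732, -0.2342, 0.0772]
tool_rot: [0.997, 0.082, -0.001, -0.001]
force: [1.0, -1.0, 0.1]
finger_gap: 0.602
gripper_force: 0.0
```

>>> move_arm(commands="0 0 -50 0 0 0 0.5;23 -50 -70 0 0 0 0.5;46 -101 -80 0 0 0 0.5;69 -152 -90 0 0 0 0.5;92 -203 -110 0 0 0 0.5")

```text
t: 12.28
tcp_pos: [0.5315, -0.0177, 0.1879]
tool_rot: [0.997, 0.082, -0.0, -0.0]
force: [1.7, -0.2, -0.1]
finger_gap: 0.75
gripper_force: 0.0
```

>>> move_arm(commands="25 -55 0 0 0 0 0.5;50 -110 0 0 0 0 0.5;75 -165 0 0 0 0 0.5;100 -220 0 0 0 1.4 0.5;125 -277 0 0 0 1.4 0.5")

```text
t: 12.9
tcp_pos: [0.6101, 0.2761, 0.1879]
tool_rot: [0.998, 0.07, 0.0, 0.0]
force: [0.7, -1.0, -0.4]
finger_gap: 0.751
gripper_force: 0.0
```

>>> move_arm(commands="0 0 0 0 0 0 0.5;0 0 0 0 0 0 0.5;0 0 0 0 0 0 0.5;0 0 0 0 0 0 0.5;0 0 0 0 0 0 0.5")

```text
t: 13.52
tcp_pos: [0.61, 0.2732, 0.1875]
tool_rot: [0.998, 0.069, -0.0, 0.0]
force: [0.2, -0.1, -0.2]
finger_gap: 0.746
gripper_force: 0.0
```

```bash
python3 -c "
from h import *
s=shot('wrist','w4')
print(packs(s,.034));print(packs(s,.026));to(609,275,7.8)"
```

```text
[('blue', 613, 284, 53, 27, -16.4), ('blue', 618, 363, 50, 35, 13.9), ('red', 580, 49, 50, 44, -3.6)]
[('blue', 611, 284, 54, 28, -16.4), ('blue', 616, 365, 51, 36, 13.9), ('red', 577, 43, 51, 46, -3.6)]
t 13.575 z 187.5 psi 7.9 gap 0.75 | tx -0.8 ty -1.7 turn 0.1
```

View pics/w4.png

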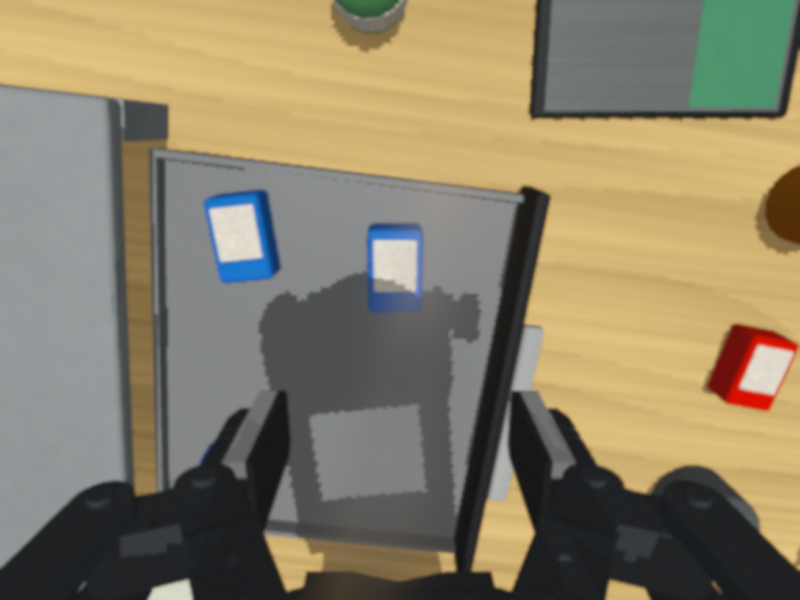

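Pack A lies at (395,268) as measured before (only the shadow misled the blob finder). Picking it.

>>> move_arm(commands="-1 -1.5 50 0 0 0 0.5;-1 -1.5 105 0 0 0 0.5;-1 -1.5 145 0 0 0 0.5;-1 -1.5 165 0 0 0 0.5;-1 -1.5 174 0 0 0 0.5")

```text
t: 14.2
tcp_pos: [0.6088, 0.2754, 0.0126]
tool_rot: [0.998, 0.07, -0.0, 0.0]
force: [1.1, 0.7, 0.2]
finger_gap: 0.753
gripper_force: 0.0
```

>>> move_arm(commands="0 0 0 0 0 0 -0.5;0 0 0 0 0 0 -1;0 0 0 0 0 0 -1;0 0 0 0 0 0 -1;0 0 -20 0 0 0 -1")

```text
t: 14.82
tcp_pos: [0.6073, 0.2752, 0.0327]
tool_rot: [0.998, 0.07, -0.002, 0.0]
force: [-1.5, -0.4, 0.0]
finger_gap: 0.363
gripper_force: 39.7
```

>>> move_arm(commands="0 0 -50 0 0 0 -1;0 0 -100 0 0 0 -1;0 0 -110 0 0 0 -1;0 0 -110 0 0 0 -1;0 0 -110 0 0 0 -1")

```text
t: 15.45
tcp_pos: [0.6072, 0.2751, 0.1415]
tool_rot: [0.998, 0.07, -0.002, 0.0]
force: [-0.2, -0.1, -1.0]
finger_gap: 0.362
gripper_force: 39.8
```

```bash
python3 -c "
from h import *
to(*cs(36,55),9.4)"
```

```text
t 15.45 z 141.5 psi 8.0 gap 0.36 | tx -100.4 ty 492.5 turn -1.4
```

>>> move_arm(commands="-12 59 0 0 0 -1.4 -1;-24 118 0 0 0 -1.4 -1;-36 177 0 0 0 -1.4 -1;-48 236 0 0 0 -1.4 -1;-60 295 0 0 0 -1.4 -1")

```text
t: 16.08
tcp_pos: [0.5888, -0.0265, 0.1413]
tool_rot: [0.997, 0.082, -0.002, -0.001]
force: [2.0, -0.7, -0.7]
finger_gap: 0.362
gripper_force: 39.9
```

>>> move_arm(commands="-12 50 0 0 0 0 -1;-24 100 0 0 0 0 -1;-36 150 0 0 0 0 -1;-45 197 0 0 0 0 -1;-45 197 0 0 0 0 -1")

```text
t: 16.7
tcp_pos: [0.5772, -0.2303, 0.1414]
tool_rot: [0.997, 0.079, -0.001, -0.0]
force: [0.1, 0.5, -0.6]
finger_gap: 0.362
gripper_force: 39.9
```

```bash
python3 -c "
from h import *
to(*cs(36,55),9.4);shot('side','s3',(225,60,125,100),6)"
```

```text
t 16.7 z 141.4 psi 9.1 gap 0.36 | tx -0.4 ty -3.9 turn -0.3
```

View pics/s3.png

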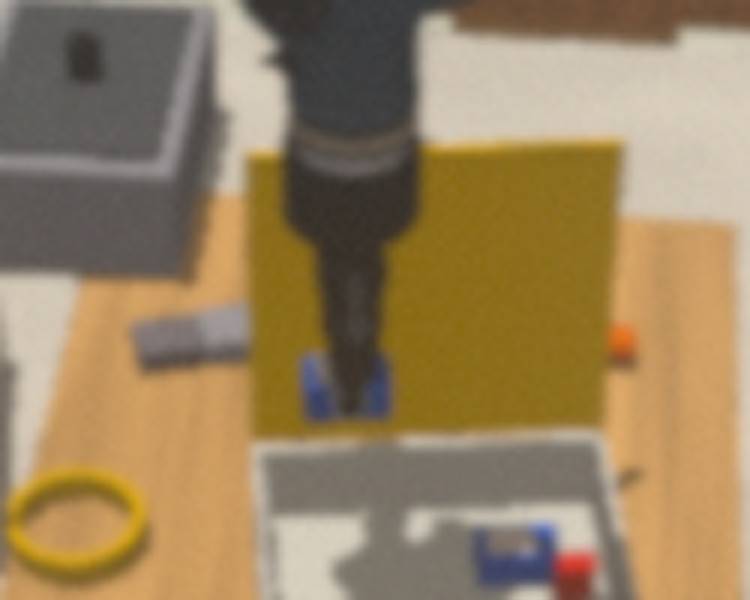

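The first blue pack lies flat in the case at (513,553), the second hangs in the gripper at (347,390). Lowering it.

>>> move_arm(commands="0 -3 40 0 0 0 -1;0 -3 80 0 0 0 -1;0 -3 110 0 0 0 -1;0 -3 123 0 0 0 -1;0 -3 126 0 0 0 -1")

```text
t: 17.38
tcp_pos: [0.577, -0.2223, 0.0163]
tool_rot: [0.997, 0.082, -0.001, -0.001]
force: [-0.1, 0.2, -0.8]
finger_gap: 0.366
gripper_force: 40.0
```

>>> move_arm(commands="0 0 0 0 0 0 -1;0 0 0 0 0 0 0;0 0 0 0 0 0 0.2;0 0 -20 0 0 0 0.2;0 0 -60 0 0 0 0.2")

```text
t: 18.0
tcp_pos: [0.5766, -0.2232, 0.0778]
tool_rot: [0.997, 0.082, -0.001, -0.001]
force: [0.5, 0.7, 1.0]
finger_gap: 0.595
gripper_force: 0.0
```

```bash
python3 -c "
from h import *
to(615,364,13.5)"
```

```text
t 18.0 z 77.8 psi 9.4 gap 0.6 | tx 133.5 ty -573.2 turn -4.1
```

>>> move_arm(commands="0 0 -50 0 0 0 0.5;12 -50 -80 0 0 0 0.5;25 -107 -90 0 0 0 0.5;38 -164 -100 0 0 0 0.5;51 -221 -110 0 0 0 0.5")

```text
t: 18.62
tcp_pos: [0.592, 0.0043, 0.1897]
tool_rot: [0.997, 0.082, 0.001, 0.0]
force: [0.7, 0.4, -0.2]
finger_gap: 0.748
gripper_force: 0.0
```

>>> move_arm(commands="13 -57 0 0 0 -1 0.5;27 -114 0 0 0 -2 0.5;40 -171 0 0 0 -3 0.5;54 -228 0 0 0 -4 0.5;67 -285 0 0 0 -4 0.5")

```text
t: 19.25
tcp_pos: [0.6116, 0.2968, 0.1894]
tool_rot: [0.993, 0.117, 0.001, -0.0]
force: [0.6, -0.7, 0.9]
finger_gap: 0.748
gripper_force: 0.0
```

>>> move_arm(commands="10 -32 0 0 0 0 0.5;20 -65 0 0 0 0 0.5;20 -65 0 0 0 0 0.5;20 -65 0 0 0 0 0.5;20 -65 0 0 0 0 0.5")

```text
t: 19.88
tcp_pos: [0.616, 0.3614, 0.1879]
tool_rot: [0.993, 0.116, 0.0, 0.0]
force: [0.1, -0.7, 0.4]
finger_gap: 0.75
gripper_force: 0.0
```

```bash
python3 -c "
from h import *
s=shot('wrist','w5')
print(packs(s,.034));to(615,364,13.5)"
```

```text
[('blue', 451, 369, 63, 31, 7.1), ('blue', 618, 367, 51, 28, 12.1), ('blue', 504, 558, 327, 61, -0.2), ('red', 568, 555, 24, 22, 1.1), ('red', 768, 289, 29, 18, -76.3)]
t 19.925 z 187.8 psi 13.3 gap 0.75 | tx -0.4 ty -2.8 turn -0.2
```

View pics/w5.png

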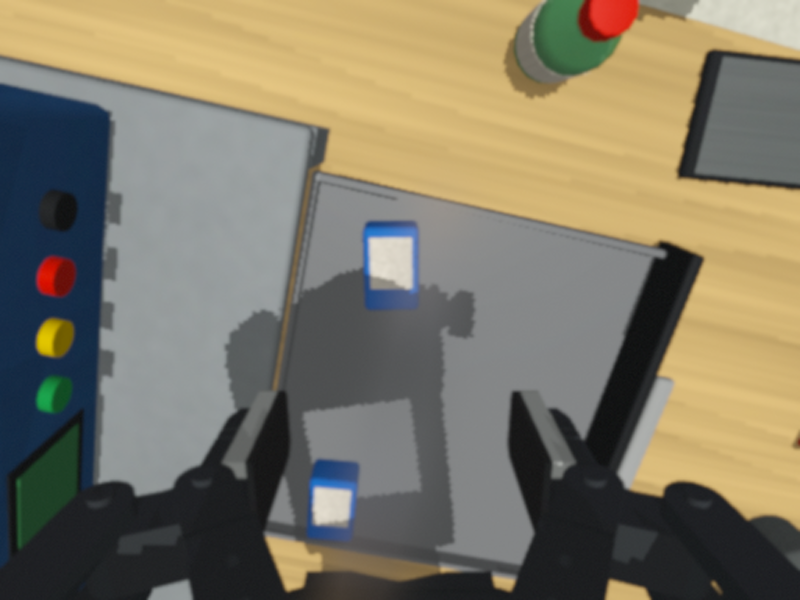

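Pack D lies at (391,266), aligned with the tool. Descending.

>>> move_arm(commands="0 -3.5 50 0 0 0 0.35;0 -3.5 105 0 0 0 0.35;0 -3.5 145 0 0 0 0.35;0 -3.5 165 0 0 0 0.35;0 -3.5 174 0 0 0 0.35")

```text
t: 20.55
tcp_pos: [0.6139, 0.3651, 0.0201]
tool_rot: [0.993, 0.117, -0.002, 0.0]
force: [-21.8, -17.0, 59.7]
finger_gap: 0.675
gripper_force: 22.6
```

>>> move_arm(commands="0 0 0 0 0 0 -0.5;0 0 0 0 0 0 -1;0 0 0 0 0 0 -1;0 0 0 0 0 0 -1;0 0 -20 0 0 0 -1")

```text
t: 21.18
tcp_pos: [0.6154, 0.3657, 0.0346]
tool_rot: [0.993, 0.116, 0.0, -0.0]
force: [-0.0, 0.2, -0.4]
finger_gap: 0.366
gripper_force: 40.6
```

>>> move_arm(commands="0 0 -50 0 0 0 -1;0 0 -100 0 0 0 -1;0 0 -110 0 0 0 -1;0 0 -110 0 0 0 -1;0 0 -110 0 0 0 -1")

```text
t: 21.8
tcp_pos: [0.6137, 0.3654, 0.1412]
tool_rot: [0.993, 0.116, -0.002, 0.001]
force: [-0.5, 0.2, -0.6]
finger_gap: 0.362
gripper_force: 40.6
```

```bash
python3 -c "
from h import *
to(*cs(-40,55),9.4)"
```

```text
t 21.8 z 141.2 psi 13.4 gap 0.36 | tx -168.2 ty 491.4 turn 4.0
```

>>> move_arm(commands="-19 56 0 0 0 1 -1;-38 112 0 0 0 2 -1;-57 168 0 0 0 3 -1;-76 224 0 0 0 4 -1;-95 280 0 0 0 4 -1")

```text
t: 22.42
tcp_pos: [0.5859, 0.07, 0.1413]
tool_rot: [0.997, 0.082, -0.002, -0.0]
force: [0.4, -0.3, 0.0]
finger_gap: 0.364
gripper_force: 40.6
```

```bash
python3 -c "
from h import *;import pickle
to(*cs(-40,55),9.4)
s=pickle.load(open('pics/w5.pkl','rb'))
for p in[(318,178),(300,290),(312,190),(285,380),(272,388)]: print(at(s,(p[0]*.64,p[1]*.64),.02))
q=[(310,480),(358,480),(354,540),(308,538)];w=np.array([at(s,(a*.64,b*.64),.034)[:2] for a,b in q]);print(w,w.mean(0))
s=pickle.load(open('pics/w1.pkl','rb'))
q=[(240,303),(290,293),(298,362),(250,370)];w=np.array([at(s,(a*.64,b*.64),.034)[:2] for a,b in q]);print(w,w.mean(0))
for p in[(172,30),(190,200),(205,350)]: print(at(s,(p[0]*.64,p[1]*.64),.02))
"
```

```text
t 22.425 z 141.3 psi 9.4 gap 0.36 | tx -58.0 ty 214.9 turn -0.0
[0.65592871 0.41762462 0.02      ]
[0.58767695 0.41604277 0.02      ]
[0.6484964 0.4197405 0.02     ]
[0.52556077 0.4150238  0.02      ]
[0.51793171 0.42231579 0.02      ]
[[0.46457438 0.38545375]
 [0.4718752  0.3545922 ]
 [0.42302313 0.34719048]
 [0.41737462 0.37841584]] [0.44421183 0.36641307]
[[0.46803253 0.38231449]
 [0.4752692  0.34817681]
 [0.42485097 0.34551098]
 [0.41847392 0.37962249]] [0.44665666 0.36390619]
[0.6367015  0.41324916 0.02      ]
[0.53485506 0.41364933 0.02      ]
[0.42744249 0.41520309 0.02      ]
```

>>> move_arm(commands="-15 54 0 0 0 0 -1;-30 108 0 0 0 0 -1;-45 162 0 0 0 0 -1;-58 215 0 0 0 0 -1;-58 215 0 0 0 0 -1")

```text
t: 23.05
tcp_pos: [0.5645, -0.1539, 0.1416]
tool_rot: [0.997, 0.079, -0.001, -0.0]
force: [-0.8, 0.4, -1.3]
finger_gap: 0.368
gripper_force: 40.6
```

```bash
python3 -c "
from h import *
to(*cs(-40,55),9.4)"
```

```text
t 23.05 z 141.6 psi 9.1 gap 0.37 | tx -0.4 ty -2.4 turn -0.3
```

>>> move_arm(commands="0 2 40 0 0 0 -1;0 2 80 0 0 0 -1;0 2 110 0 0 0 -1;0 2 123 0 0 0 -1;0 2 126 0 0 0 -1")

```text
t: 23.68
tcp_pos: [0.5633, -0.1498, 0.017]
tool_rot: [0.997, 0.082, -0.003, -0.002]
force: [-6.2, 3.1, 18.2]
finger_gap: 0.36
gripper_force: 43.5
```

>>> move_arm(commands="0 0 0 0 0 0 -1;0 0 0 0 0 0 0;0 0 0 0 0 0 0.15;0 0 -20 0 0 0 0.15;0 0 -60 0 0 0 0.15")

```text
t: 24.3
tcp_pos: [0.5644, -0.1513, 0.0764]
tool_rot: [0.997, 0.082, -0.002, -0.001]
force: [0.5, -0.1, 0.7]
finger_gap: 0.576
gripper_force: 0.0
```

```bash
python3 -c "
from h import *
to(445,362,6.5)"
```

```text
t 24.3 z 76.4 psi 9.4 gap 0.58 | tx -34.2 ty -525.9 turn 2.9
```

>>> move_arm(commands="0 0 -50 0 0 0 0.15;-3 -50 -80 0 0 0 0.15;-6 -107 -90 0 0 0 0.15;-10 -164 -100 0 0 0 0.15;-14 -221 -110 0 0 0 0.15")

```text
t: 24.92
tcp_pos: [0.5154, 0.0655, 0.188]
tool_rot: [0.997, 0.081, 0.001, 0.0]
force: [0.3, -0.0, -0.3]
finger_gap: 0.574
gripper_force: 0.0
```

>>> move_arm(commands="-4 -60 0 0 0 1 0.15;-8 -120 0 0 0 2 0.15;-12 -180 0 0 0 3 0.15;-16 -240 0 0 0 3 0.15;-20 -300 0 0 0 3 0.15")

```text
t: 25.55
tcp_pos: [0.4465, 0.3586, 0.1875]
tool_rot: [0.998, 0.056, 0.0, -0.0]
force: [0.9, 0.7, 0.1]
finger_gap: 0.574
gripper_force: 0.0
```

>>> move_arm(commands="0 -4 0 0 0 0 0.08;0 -4 0 0 0 0 0.08;0 -4 0 0 0 0 0.08;0 -4 0 0 0 0 0.08;0 -4 0 0 0 0 0.08")

```text
t: 26.18
tcp_pos: [0.4471, 0.3596, 0.1874]
tool_rot: [0.998, 0.055, -0.0, 0.0]
force: [-1.0, 0.6, 0.4]
finger_gap: 0.542
gripper_force: 0.0
```

```bash
python3 -c "
from h import *
s=shot('wrist','w6')
print(packs(s,.034));to(445,364,6.5)"
```

```text
[('blue', 445, 369, 51, 29, 4.8), ('blue', 427, 555, 289, 68, -6.9)]
t 26.225 z 187.4 psi 6.3 gap 0.54 | tx -1.6 ty -4.4 turn -0.2
```

View pics/w6.png

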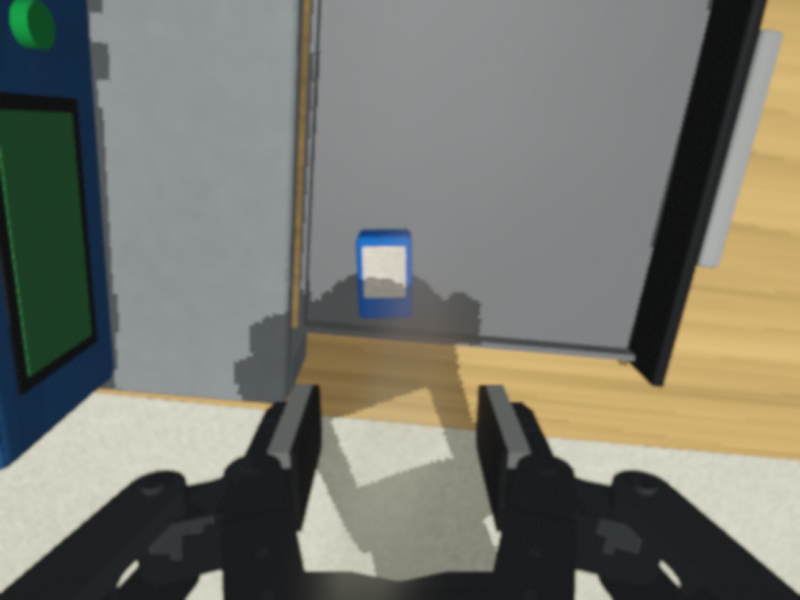

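Pack E is at (385,273), aligned, about 6 mm toward the tester. Descending with a narrow opening.

>>> move_arm(commands="-2 -6 50 0 0 0 0.08;-2 -6 100 0 0 0 0.08;-2 -6 135 0 0 0 0.08;-2 -6 155 0 0 0 0.08;-2 -6 163 0 0 0 0.08")

```text
t: 26.85
tcp_pos: [0.4435, 0.3658, 0.023]
tool_rot: [0.998, 0.055, -0.001, 0.0]
force: [-1.3, 0.1, 0.6]
finger_gap: 0.535
gripper_force: 0.3
```

>>> move_arm(commands="0 0 5 0 0 0 0.08;0 0 10 0 0 0 0.08;0 0 10 0 0 0 -1;0 0 10 0 0 0 -1;0 0 10 0 0 0 -1")

```text
t: 27.48
tcp_pos: [0.4469, 0.3677, 0.0207]
tool_rot: [0.998, 0.056, 0.004, -0.002]
force: [-5.2, -3.0, 32.1]
finger_gap: 0.365
gripper_force: 38.1
```

>>> move_arm(commands="0 0 0 0 0 0 -1;0 0 -30 0 0 0 -1;0 0 -80 0 0 0 -1;0 0 -130 0 0 0 -1;0 0 -130 0 0 0 -1")

```text
t: 28.1
tcp_pos: [0.4472, 0.368, 0.1496]
tool_rot: [0.998, 0.056, 0.005, -0.002]
force: [-1.0, -0.3, -1.8]
finger_gap: 0.362
gripper_force: 41.9
```

```bash
python3 -c "
from h import *
to(*cs(-38,-46),9.4)"
```

```text
t 28.1 z 149.6 psi 6.4 gap 0.36 | tx -42.7 ty 536.6 turn -3.0
```

>>> move_arm(commands="0 60 0 0 0 -1 -1;0 120 0 0 0 -2 -1;-1 180 0 0 0 -3 -1;-1 240 0 0 0 -3 -1;-1 300 0 0 0 -3 -1")

```text
t: 28.72
tcp_pos: [0.4759, 0.0662, 0.1438]
tool_rot: [0.997, 0.082, -0.0, -0.0]
force: [1.1, -0.2, -0.1]
finger_gap: 0.365
gripper_force: 41.9
```

>>> move_arm(commands="-4 58 0 0 0 0 -1;-8 116 0 0 0 0 -1;-12 174 0 0 0 0 -1;-14 231 0 0 0 0 -1;-14 231 0 0 0 0 -1")

```text
t: 29.35
tcp_pos: [0.5013, -0.1668, 0.1439]
tool_rot: [0.997, 0.079, 0.001, 0.001]
force: [-0.1, 1.2, -1.1]
finger_gap: 0.359
gripper_force: 41.9
```

>>> move_arm(commands="0 0 0 0 0 0 -1;0 0 0 0 0 0 -1;0 0 0 0 0 0 -1;0 0 0 0 0 0 -1;0 0 0 0 0 0 -1")

```text
t: 29.98
tcp_pos: [0.5003, -0.1617, 0.1444]
tool_rot: [0.997, 0.082, 0.0, 0.0]
force: [0.2, 0.1, -0.1]
finger_gap: 0.359
gripper_force: 41.9
```

```bash
python3 -c "
from h import *
to(*cs(-40,-5),9.4)
shot('wrist','w7')"
```

```text
t 29.975 z 144.4 psi 9.4 gap 0.36 | tx 4.2 ty 0.4 turn 0.0
```

View pics/w7.png

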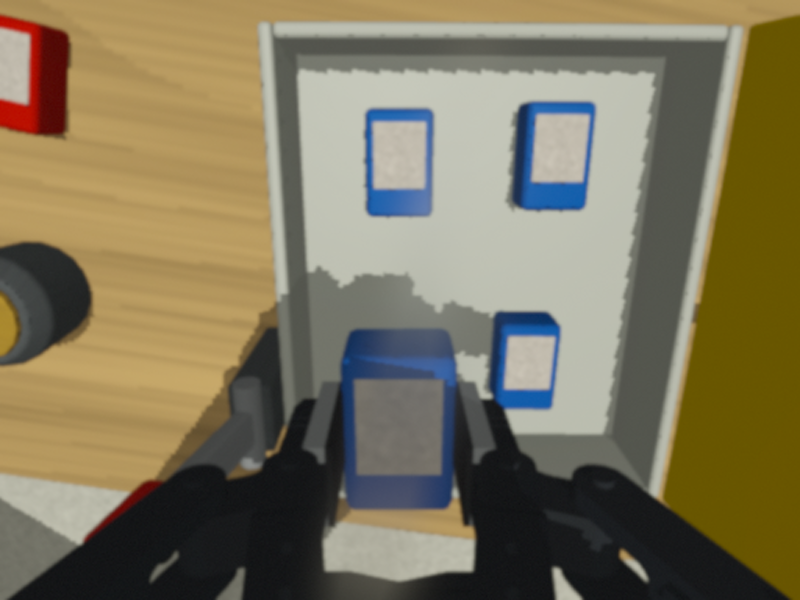

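Three packs lie flat in the case at (400,162), (557,155) and (526,360), and the fourth, in the gripper, is over the free area. The clamp at (245,410) is clear of the gripper. Lowering the fourth.

>>> move_arm(commands="4 0 40 0 0 0 -1;4 0 80 0 0 0 -1;4 0 105 0 0 0 -1;4 0 118 0 0 0 -1;4 0 123 0 0 0 -1")

```text
t: 30.65
tcp_pos: [0.5042, -0.1615, 0.0209]
tool_rot: [0.997, 0.082, -0.0, -0.0]
force: [-0.5, -0.6, -0.7]
finger_gap: 0.359
gripper_force: 41.9
```

>>> move_arm(commands="0 0 0 0 0 0 -1;0 0 0 0 0 0 0;0 0 0 0 0 0 0.15;0 0 -20 0 0 0 0.15;0 0 -60 0 0 0 0.15")

```text
t: 31.28
tcp_pos: [0.5032, -0.161, 0.0812]
tool_rot: [0.997, 0.082, -0.001, -0.001]
force: [1.0, -0.3, -0.1]
finger_gap: 0.578
gripper_force: 0.0
```

>>> move_arm(commands="0 0 -60 0 0 0 0.15;0 0 -120 0 0 0 0.15;0 0 -120 0 0 0 0.15;0 0 -120 0 0 0 -1;0 0 -120 0 0 0 -1")

```text
t: 31.9
tcp_pos: [0.503, -0.1608, 0.1998]
tool_rot: [0.997, 0.082, -0.001, -0.001]
force: [0.2, 0.0, -1.3]
finger_gap: 0.155
gripper_force: 0.0
```

```bash
python3 -c "
from h import *
print(packs(shot('wrist','w8'),.032,.4,.65,-.3,-.1));to(*cs(36,95),9.4)"
```

```text
[('blue', 474, -234, 52, 31, 8.8), ('blue', 515, -150, 32, 17, -31.5), ('blue', 563, -151, 47, 29, 8.5), ('blue', 577, -223, 47, 32, 9.5)]
t 31.95 z 199.7 psi 9.4 gap 0.07 | tx 101.3 ty 76.7 turn -0.0
```

All four blue packs are in the case. Next, going over the lid with closed fingers to push it from behind, at case y = +55 to miss the knob.

>>> move_arm(commands="30 0 -50 0 0 0 -1;61 0 -85 0 0 0 -1;61 55 -85 0 0 0 -1;61 110 -85 0 0 0 -1;61 165 -85 0 0 0 -1")

```text
t: 32.58
tcp_pos: [0.5912, -0.3153, 0.2843]
tool_rot: [0.997, 0.082, -0.001, -0.001]
force: [1.3, 0.2, -0.0]
finger_gap: 0.003
gripper_force: 0.0
```

>>> move_arm(commands="0 30 0 0 0 0 -1;0 61 0 0 0 0 -1;0 61 0 0 0 0 -1;0 61 0 0 0 0 -1;0 61 0 0 0 0 -1")

```text
t: 33.2
tcp_pos: [0.6011, -0.3731, 0.2858]
tool_rot: [0.997, 0.082, -0.0, -0.001]
force: [0.2, 1.0, 0.2]
finger_gap: 0.001
gripper_force: 0.0
```

```bash
python3 -c "
from h import *
to(*cs(185,55),9.4)
shot('scene','c8',(60,90,230,170),3.4)
H=95;x0,z0=185,205
for th in (100,90,80,70,60,50,40,30,20,10,0):
    a=np.radians(th);print(th,np.round([H-150*np.cos(a)+8*np.sin(a)+15,60+150*np.sin(a)+8*np.cos(a)]))"
```

```text
t 33.2 z 285.8 psi 9.5 gap 0.0 | tx -0.7 ty 0.4 turn 0.1
100 [144. 206.]
90 [118. 210.]
80 [ 92. 209.]
70 [ 66. 204.]
60 [ 42. 194.]
50 [ 20. 180.]
40 [  0. 163.]
30 [-16. 142.]
20 [-28. 119.]
10 [-36.  94.]
0 [-40.  68.]
```

View pics/c8.png

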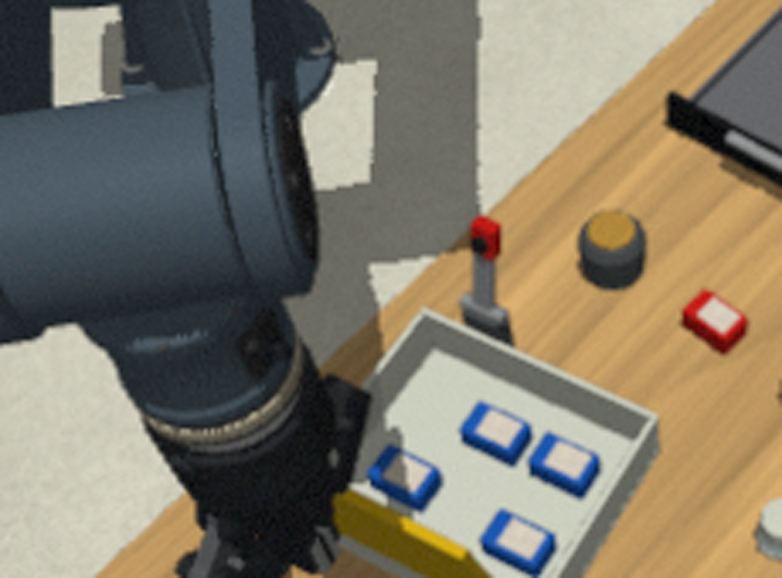

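Four packs lie in the case at (405,476), (496,432), (565,463) and (518,540), and the gripper is behind the lid. Descending and pushing.

>>> move_arm(commands="0 0 40 0 0 0 -1;0 0 80 0 0 0 -1;0 -15 80 0 0 0 -1;0 -30 80 0 0 0 -1;0 -41 79 0 0 0 -1")

```text
t: 33.88
tcp_pos: [0.5955, -0.3335, 0.21]
tool_rot: [0.997, 0.082, 0.001, 0.002]
force: [0.3, -2.3, 1.8]
finger_gap: 0.002
gripper_force: 1.0
```

>>> move_arm(commands="0 -16 -2 0 0 0 -1;0 -31 -4 0 0 0 -1;0 -47 -3 0 0 0 -1;0 -62 0 0 0 0 -1;0 -78 2 0 0 0 -1")

```text
t: 34.5
tcp_pos: [0.5813, -0.2558, 0.2045]
tool_rot: [0.997, 0.082, -0.0, -0.0]
force: [1.1, -1.5, -0.2]
finger_gap: 0.003
gripper_force: 0.8
```

```bash
python3 -c "
from h import *
to(*cs(66,55),9.4)"
```

```text
t 34.5 z 204.5 psi 9.4 gap 0.0 | tx -0.3 ty 0.3 turn -0.0
```

>>> move_arm(commands="0 -24 10 0 0 0 -1;0 -46 24 0 0 0 -1;0 -66 41 0 0 0 -1;0 -82 62 0 0 0 -1;0 -94 85 0 0 0 -1")

```text
t: 35.12
tcp_pos: [0.5655, -0.1622, 0.1194]
tool_rot: [0.997, 0.082, -0.001, -0.001]
force: [0.1, -0.3, 0.5]
finger_gap: -0.004
gripper_force: 0.5
```

>>> move_arm(commands="0 -6 15 0 0 0 -1;0 -9 32 0 0 0 -1;0 -12 45 0 0 0 -1;0 -12 52 0 0 0 -1;0 -12 54 0 0 0 -1")

```text
t: 35.75
tcp_pos: [0.5641, -0.1523, 0.0683]
tool_rot: [0.997, 0.082, -0.001, -0.0]
force: [-6.5, 3.7, 24.4]
finger_gap: 0.002
gripper_force: 12.3
```

Lid shut: the tip stands at 68 mm with 24 N pressing back. Going over and behind the clamp.

>>> move_arm(commands="0 0 -60 0 0 0 -1;0 0 -120 0 0 0 -1;-50 0 -140 0 0 0 -1;-110 -10 -140 0 0 0 -1;-110 -70 -140 0 0 0 -1")

```text
t: 36.38
tcp_pos: [0.4423, -0.1052, 0.2069]
tool_rot: [0.997, 0.076, 0.0, 0.001]
force: [1.5, 1.5, -0.6]
finger_gap: 0.004
gripper_force: 0.0
```

>>> move_arm(commands="0 -50 0 0 0 0 -1;0 -70 0 0 0 0 -1;0 -70 0 0 0 0 -1;0 -70 0 0 0 0 -1;0 -70 0 0 0 0 -1")

```text
t: 37.0
tcp_pos: [0.4338, -0.0334, 0.2063]
tool_rot: [0.997, 0.081, 0.0, 0.0]
force: [-0.3, -0.5, -0.7]
finger_gap: 0.006
gripper_force: 0.0
```

```bash
python3 -c "
from h import *
to(*cs(-175,-55),9.4)
shot('scene','c9',(60,90,230,170),3.4)"
```

```text
t 37.0 z 206.3 psi 9.3 gap 0.01 | tx -1.1 ty 2.8 turn -0.1
```

View pics/c9.png

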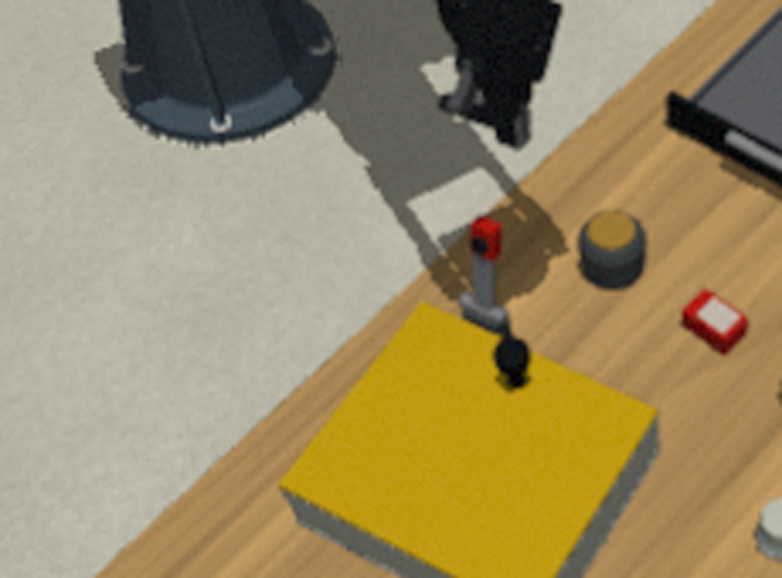

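The lid lies shut and the clamp is upright, its red tip at (486,238), with the gripper behind it. Swinging it down.

>>> move_arm(commands="0 0 30 0 0 0 -1;0 0 58 0 0 0 -1;0 18 58 0 0 0 -1;0 34 58 0 0 0 -1;0 47 56 0 0 0 -1")

```text
t: 37.67
tcp_pos: [0.4416, -0.0803, 0.1512]
tool_rot: [0.997, 0.081, 0.001, 0.0]
force: [-0.2, 2.4, -1.0]
finger_gap: 0.0
gripper_force: 0.8
```

>>> move_arm(commands="0 19 0 0 0 0 -1;0 37 5 0 0 0 -1;0 54 14 0 0 0 -1;0 67 27 0 0 0 -1;0 77 44 0 0 0 -1")

```text
t: 38.3
tcp_pos: [0.4543, -0.1563, 0.1055]
tool_rot: [0.997, 0.082, 0.001, 0.001]
force: [1.1, -0.5, 2.7]
finger_gap: -0.002
gripper_force: 1.3
```

>>> move_arm(commands="0 5 10 0 0 0 -1;0 5 18 0 0 0 -1;0 5 21 0 0 0 -1;0 5 22 0 0 0 -1;0 5 22 0 0 0 -1")

```text
t: 38.92
tcp_pos: [0.4542, -0.16, 0.0874]
tool_rot: [0.997, 0.083, 0.001, 0.001]
force: [-5.3, -0.4, 32.3]
finger_gap: 0.0
gripper_force: 15.7
```

>>> move_arm(commands="0 0 -60 0 0 0 -1;0 0 -100 0 0 0 -1;23 -52 -110 0 0 2 -1;46 -105 -110 0 0 5 -1;69 -157 -110 0 0 8 -1")

```text
t: 39.55
tcp_pos: [0.4957, 0.0088, 0.1939]
tool_rot: [1.0, 0.011, -0.001, -0.0]
force: [0.4, -0.2, -0.0]
finger_gap: 0.001
gripper_force: 0.0
```

>>> move_arm(commands="39 -46 0 0 0 0 -1;78 -90 0 0 0 0 -1;78 -120 0 0 0 0 -1;78 -120 0 0 0 0 -1;78 -120 0 0 0 0 -1")

```text
t: 40.17
tcp_pos: [0.5704, 0.1282, 0.1935]
tool_rot: [1.0, 0.012, -0.001, 0.0]
force: [-0.4, 0.3, -0.8]
finger_gap: -0.003
gripper_force: 0.0
```

```bash
python3 -c "
from h import *
to(532,145,1)
print(packs(shot('wrist','w9'),.026))"
```

```text
t 40.175 z 193.5 psi 1.4 gap -0.0 | tx -38.0 ty -17.8 turn 0.4
[('red', 575, 37, 50, 35, -3.8)]
```

>>> move_arm(commands="-38 -10 50 0 0 0 -1;-38 -10 105 0 0 0 -1;-38 -10 145 0 0 0 -1;-38 -10 163 0 0 0 -1;-38 -10 163 0 0 0 -1")

```text
t: 40.85
tcp_pos: [0.5331, 0.1367, 0.0307]
tool_rot: [1.0, 0.011, -0.001, 0.0]
force: [0.7, -0.2, 0.5]
finger_gap: -0.004
gripper_force: 0.0
```

>>> move_arm(commands="0 -25 0 0 0 0 -1;0 -60 0 0 0 0 -1;0 -95 0 0 0 0 -1;0 -130 0 0 0 0 -1;0 -165 0 0 0 0 -1")

```text
t: 41.48
tcp_pos: [0.5318, 0.3027, 0.0336]
tool_rot: [1.0, 0.012, 0.002, 0.0]
force: [2.1, -3.4, -2.5]
finger_gap: 0.002
gripper_force: 1.8
```

>>> move_arm(commands="0 -30 0 0 0 0 -1;0 -50 0 0 0 0 -1;0 -65 0 0 0 0 -1;0 -72 0 0 0 0 -1;0 -75 0 0 0 0 -1")

```text
t: 42.1
tcp_pos: [0.5275, 0.3772, 0.0314]
tool_rot: [1.0, 0.012, -0.0, 0.0]
force: [1.1, -2.2, 0.9]
finger_gap: 0.003
gripper_force: 1.1
```

Still only 2 N; push on gently until the stop.

>>> move_arm(commands="0 -3 0 0 0 0 -1;0 -6 0 0 0 0 -1;0 -9 0 0 0 0 -1;0 -11 0 0 0 0 -1;0 -11 0 0 0 0 -1")

```text
t: 42.72
tcp_pos: [0.5272, 0.3836, 0.0312]
tool_rot: [1.0, 0.013, -0.002, 0.004]
force: [2.1, -14.4, 6.5]
finger_gap: 0.003
gripper_force: 7.4
```

>>> move_arm(commands="0 0 0 0 0 0 -1;0 30 0 0 0 0 -1;0 80 0 0 0 0 -1;0 80 -60 0 0 0 -1;0 80 -120 0 0 0 -1")

```text
t: 43.35
tcp_pos: [0.5288, 0.3078, 0.1514]
tool_rot: [1.0, 0.011, -0.002, -0.0]
force: [1.0, 0.7, -0.4]
finger_gap: -0.0
gripper_force: 0.0
```

>>> move_arm(commands="40 0 -30 0 0 0 -1;80 0 -50 0 0 0 -1;120 0 -50 0 0 0 -1;120 0 -50 0 0 0 -1;120 0 -50 0 0 0 -1")

```text
t: 43.98
tcp_pos: [0.648, 0.3115, 0.2002]
tool_rot: [1.0, 0.012, -0.001, -0.0]
force: [0.1, -0.4, -0.5]
finger_gap: -0.002
gripper_force: 0.0
```

```bash
python3 -c "
from h import *
shot('side','s9',(190,70,180,260),2.3)
s=shot('scene','c10')
print(packs(s,.026,.5,.65,-.05,.1))"
```

```text
[('red', 579, 29, 53, 40, -3.7)]
```

View pics/s9.png

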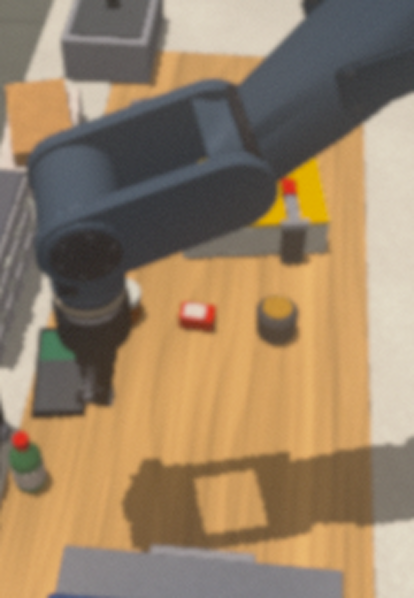

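View pics/c10.png

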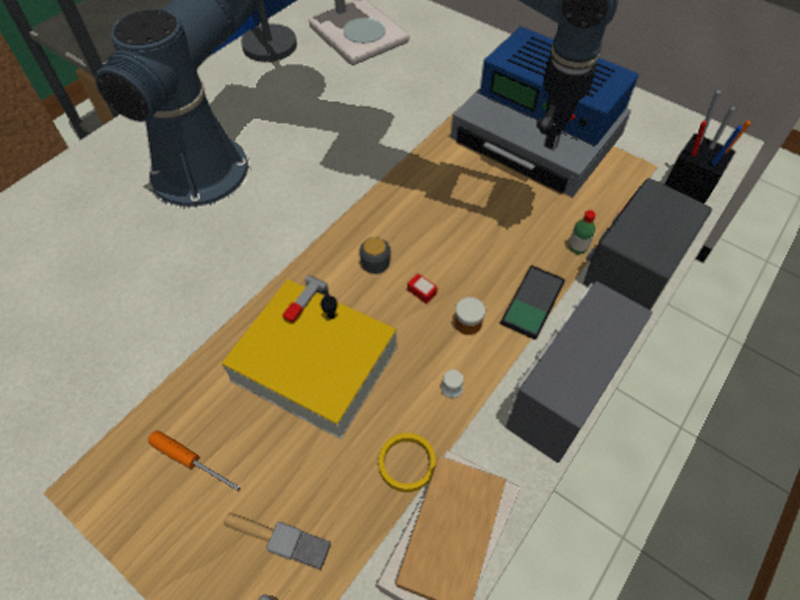

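The final pictures show the lid shut with the clamp down on it (red tip (292,312)), the red pack at (422,288) between pot and jar, and the tray flush in the tester. The bystanders look unmoved and the arm is clear of everything, so I'm handing in.

```bash
python3 -c "
from station import ticket
print(ticket.sign_off())"
```

```text
the job is handed in; nothing more can be done
None
```

I handed the job in at about 44 s: all four blue packs are in the shut, clamped case, the red pack sits midway between pot and jar, and the tray is home. The hand-in returned no verdict. While I was picking two of the blue packs, the gripper briefly pressed on something in or near the tray at 60 N and 32 N. I took this to be the fingers on the tray's rear rim but didn't confirm it; if it was the gripper's body, the 60 N would be over the 40 N limit.

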